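# Plug the lantern post into the camper's worktop pole socket and clamp it

## Robot

A 6-joint arm with a two-finger parallel gripper is mounted at the origin on the work surface. World frame = base frame: x ahead of the robot, y to its left, z up, the work surface at z = 0. Lengths are in m, angles in rad, forces in N, time in s.
With the tool pointing down it reaches from about 0.35 to 0.975 m from the base axis. Payload 4.9 kg.
Tool frame: the origin (TCP) lies midway between the tips of the shut fingers; the grasp point (between the pads) lies 19 mm behind it; z points along the fingers, y is the line along which they close (so a half turn about z gives the same grasp; the last joint's range is limited). The gripper opens to 85 mm and grips with 20 to 120 N. Pads are 22 mm wide; open, the fingers measure 114 mm over their backs; the gripper's body (76 mm by 85 mm) begins 54 mm behind the grasp point. The pads swing forward as they close: fully open they stand 13 mm farther back than shut.
Start: joints at [1.167, 0.053, 1.613, -0, 1.476, -0.119], TCP at [0.176, 0.6, 0.231] pointing down, gripper open.
Joint ranges: [-3.01, 3.01], [-1.01, 2.22], [0.06, 2.58], [-1.02, 4.17], [0.09, 2.62], [-3.14, 3.14]. Speed limits (rad/s): [2.57, 2.57, 3.14, 3.14, 3.14, 3.14].

## Interface

Orientations are given as a rotation vector (axis times angle).
In Python, from station import ctrl gives the robot as it stands.
- The arm moves only by the tool step_arm, never from a script. Its argument "targets" is a list of rows, each an object with "travel": the shift along the world's x, y, z as a fraction of full scale, a list of three; "angular": the turn, a rotation vector about the world's x, y, z as a fraction of full scale, a list of three; "gripper": the opening, from 0 (shut) to 1 (fully open). In form: [{"travel": [x, y, z], "angular": [rx, ry, rz], "gripper": gripper}, ...]. A call has 1 to 10 rows; each row is the pose to reach, as a shift and turn from the pose commanded when the call began; what a row does not reach only later rows make up. Full scale, the value 1, is 0.6 m for a shift and pi/4 rad for a turn. A row lasts 1/10 s, in which the tool goes at most 50 mm and 8.59 degrees, less where a joint would pass 70% of its speed; a pose out of reach is approached as far as the arm can. A call with a number of a shift or a turn outside -1 to 1 is refused whole. A call with a gripper value outside its range is refused whole. The fingers move at their own pace and stop on an object; "squeeze" is the grip in N (left out, the last holds). Time passes only in rows, so rows that repeat a pose let the fingers close. It gives the time, the measured TCP pose, the force, the opening and the grip force at its end, in the units of the state.
- ctrl.get_obs(): the state, without advancing time (a new reading comes with each control period).
- ctrl.get_image(name): name is "scene" or "top" or "wrist"; returns a dict with "img" (400x640x3 uint8, red, green, blue), "fx", "fy", "cx", "cy" (pixels), "rvec" (rotation vector, rad) and "tvec" (3), from world to camera coordinates, as OpenCV has them. Camera axes: x right, y down, z forward; pixel columns grow to the right and rows downward; lengths in m; the calibration is good to about 2 mm. The wrist camera is an equidistant fisheye: a pixel r from the principal point sees the ray r / f radians off the axis. A picture is of the moment at which its call begins. There is no depth.
- ctrl.finish_job(): hands the job in; it is judged then, once.
The state is a dict: "t": time; "q": joint angles; "dq": joint speeds; "effort": joint torques, N m; "tool_pos": TCP position; "tool_rot": TCP orientation; "contact_force": force on the tool from outside, world axes, zero at the start; "wrist_torque": the same for the moment, N m; "opening": finger opening in m; "grip_force": force on a finger pad.
Only numpy, scipy, OpenCV 4.12 (cv2) and the standard library are available. Lean on these libraries where they do the work, as an engineer would, in place of code of your own. Each camera call takes 0.05 s, during which the arm holds its last target. There are 200 camera calls.

## Task

Take the lantern out of the wooden storage block and feed its stem down through the open clamp collar of the pole socket, feeling and turning it until its flat tongue drops into a slot of the seat at the bottom and the stem is fully home, with the lever still open. Then let go of it and swing the clamp lever all the way shut, so that the lantern stands upright and clamped. Leave the hook post, the tumbler and the candle jar standing where they are.

Things in the scene. Friction and masses are not known exactly. Their poses are not given: they have to be found in the camera images.
- lantern: Square grey-white lantern on a plug-in post, 185 mm long, 0.2-0.45 kg. Origin: centre of its underside; +z up its axis. Flat tongue foot 25 (x) x 8 (y) mm, 0-14 mm; round stem 30 mm wide, 14-110 mm (lower end = shoulder); square head 48 x 48 mm (sides along x, y), 110-185 mm, good to grip from above. Starts upright in one of the block's holes, foot 12 mm above the worktop.
- pole_socket: Pole socket fixed to the worktop; origin at the centre of its underside, +z up the bore's axis. Flange 112 mm wide, 8 mm thick; pillar 56 mm wide to 46 mm height; steel split collar 60 mm wide, 47-71 mm; black funnel mouth 72-85 mm, narrowing from 48 to 33 mm. Bore 31.2 mm wide. Fully home, the lantern's shoulder rests on the seat disc, its origin 10 mm above this one. Lever on the -y side.
- socket_mouth (a point): Centre of the funnel's upper rim, 85 mm above the socket's origin.
- socket_seat (a point): Depth stop: centre of the upper face of the seat disc in the bore, 24 mm above the socket's origin. Two slots crossed at 90 degrees, 9.6 mm wide, 16 mm deep; either takes the tongue. The disc is fixed at an unknown angle, new each time. Off the slots the lantern stops 14 mm high, tongue on the disc; press it lightly (3-10 N) and turn it, a quarter turn at most, till it drops in (within 3 degrees).
- lever_pivot (a point): The lever's upright pivot pin, at the lever's mid height, 59 mm above the worktop; 42 mm along +x and 22 mm along -y from the bore in the socket's frame.
- lever_tip (a point): Centre of the lever's rounded black end (17 mm in diameter, 18 mm high), 112 mm from the pivot, 59 mm above the worktop. The lever is a straight level bar, 11 mm thick and 16 mm high.
- clamp_lever (a joint): Lever angle, rad: 0 open, 1.75 shut (firm end stop); starts 0 to 0.3. It swings level about the pivot, clockwise seen from above as it shuts; at 0 it points 295 degrees anticlockwise from the socket's +x (seen from above), shut 195 degrees. Light drag (2-5 N at the tip); stays where left; can be pushed from the side. Shutting it draws the two collar halves onto the stem.
- storage_block: Wooden block fixed to the worktop, 76 (x) x 190 (y) x 58 mm high; origin at the centre of its underside. Two round holes 33 mm wide and 46 mm deep at y = -55 mm and +55 mm hold the lantern and the hook post, either in either hole.
- hook_post: The other plug-in post, to be left in the block: round aluminium stem 30 mm in diameter with two small steel hooks spread over 88 mm along its x axis near the top, 111 mm long. Origin: centre of its underside.
- tumbler: Steel drinking tumbler with a clear lid, 80 mm wide, 170 mm high, upright. Origin: centre of its underside.
- candle_jar: Amber glass candle jar with a wooden lid, 71 mm wide, 83 mm high. Origin: centre of its underside.
Not all that is in view belongs to the job. What is shaped like the pole_socket but green, orange or pink is not meant.

How it is judged:
On the way, in this order (a step that is already met when the one before it is completed fails the run):
1. the lantern is fully home in the socket, its shoulder on the seat, while the lever is still open (z of lantern in the frame of pole_socket below 0.0125 m and horizontal distance between lantern and socket_seat below 0.004 m and angle between lantern's own z axis and vertical below 0.06 rad and value of joint clamp_lever below 0.8 rad), for 0.2 s.
2. the clamp lever is swung shut with the lantern still home (value of joint clamp_lever above 1.6 rad and z of lantern in the frame of pole_socket below 0.0125 m), for 0.2 s.
At the end, for the whole second after the job is handed in: The lantern stands at rest in the socket, upright within 0.06 rad, within 4 mm of the bore axis, its origin under 12.5 mm above the socket's (10 is fully home); the lever is beyond 1.6 rad; hook post, tumbler and candle jar upright within 0.15 rad (all of step 2 and horizontal distance between lantern and socket_seat below 0.004 m and angle between lantern's own z axis and vertical below 0.06 rad and linear speed of lantern below 0.02 m/s and angle between each of hook_post, tumbler, candle_jar's own z axis and vertical below 0.15 rad); the robot touches nothing.
It fails at once if the hook post, tumbler or candle jar is moved by more than 30 mm (distance of any of hook_post, tumbler, candle_jar from where it was at the start of the episode above 0.03 m).
It also fails if it takes over 72 s, if anything falls off the work surface, if the arm or the gripper's body presses on something with over 40 N, if the wrist force passes 120 N, or if a joint passes its speed limit or range.

## Working session

There is one attempt and no reset: what is moved stays moved. The work goes in short steps, Python scripts to look and compute and a tool call to move; the robot and the scene stay as the last step left them, time stands still between calls to the robot, and variables do not carry over. Pictures are saved under pics/ and viewed, at most 11 in all, crops included, and the job is handed in when it is done.

Besides the shell and the picture viewer there is one more tool, called after "Call:" as name(argument=value, ...), one argument or row to a line, values as JSON. step_arm: Moves the arm, as the interface text tells. Its arguments: {"type":"object","properties":{"targets":{"type":"array"},"squeeze":{"type":"number"}},"required":["targets"]}

```bash
mkdir -p pics; ls; python3 - <<'E'
from station import ctrl
import cv2,pickle,numpy as np
d={}
for n in("scene","top","wrist"):
    d[n]=ctrl.get_image(n); cv2.imwrite(f"pics/{n}0.png",d[n]["img"][...,::-1])
    print(n,{k:np.round(v,3).tolist() for k,v in d[n].items() if k!="img"})
pickle.dump(d,open("d0.pkl","wb"))
o=ctrl.get_obs();print(o)
E
```

```text
pics
scene {'fx': 454.413, 'fy': 454.413, 'cx': 321.382, 'cy': 202.601, 'rvec': [1.277, 2.135, -1.048], 'tvec': [0.291, -0.212, 1.553]}
top {'fx': 439.198, 'fy': 439.198, 'cx': 320.97, 'cy': 202.796, 'rvec': [2.151, -2.107, 0.24], 'tvec': [-0.077, 0.525, 1.179]}
wrist {'fx': 309.707, 'fy': 309.707, 'cx': 316.178, 'cy': 201.893, 'rvec': [-2.302, -1.725, -0.274], 'tvec': [-0.624, -0.038, 0.38]}
{'t': 0.15, 'q': array([ 1.16702570e+00,  5.32273273e-02,  1.61397363e+00,  1.76697204e-05,
        1.47601130e+00, -1.18974502e-01]), 'dq': array([-0.00134403, -0.00362291, -0.00426988,  0.00085086, -0.00283092,
       -0.00137253]), 'effort': array([ 7.38848230e-04, -3.94243705e+01, -3.70719409e+01, -1.32415039e-04,
        4.61210424e-03, -1.49086264e-05]), 'tool_pos': array([0.17538811, 0.59937961, 0.2303347 ]), 'tool_rot': array([-4.45787067e-01, -3.10936265e+00,  2.45017793e-03]), 'contact_force': array([ 0.60163383, -0.98419448, -0.29645314]), 'wrist_torque': array([0.02345807, 0.01750121, 0.0114242 ]), 'grip_force': 0.0, 'opening': 0.08544855713622838}
```

View pics/scene0.png

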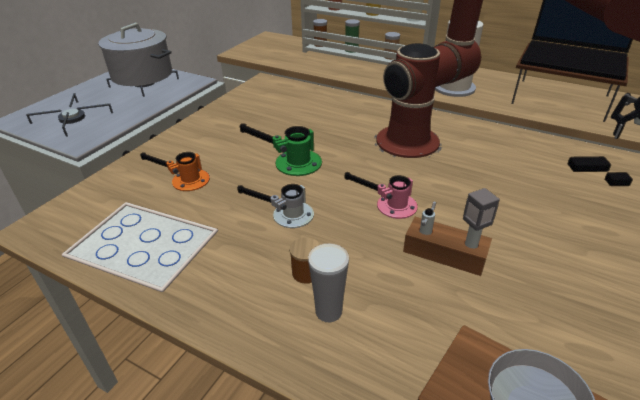

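View pics/top0.png

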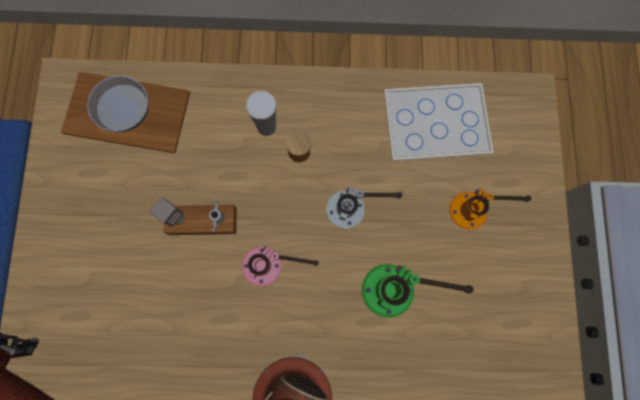

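The scene view shows the grey socket at (292,203), the lantern at (480,215), the hook post at (428,218), the tumbler at (328,285) and the candle jar at (305,262). In the top view the socket is at (347,207) with its lever tip at (399,195), and the lantern head is at (165,210). I'll enlarge the details next.

```bash
cat > h.py <<'E'
import numpy as np,cv2
from scipy.spatial.transform import Rotation as Ro
def ray(c,uv):
    R=Ro.from_rotvec(c["rvec"]).as_matrix();o=-R.T@c["tvec"]
    x=(uv[0]-c["cx"])/c["fx"];y=(uv[1]-c["cy"])/c["fy"]
    if c.get("fish"):
        r=np.hypot(x,y);s=np.sin(r)/max(r,1e-9);v=np.array([x*s,y*s,np.cos(r)])
    else: v=np.array([x,y,1.])
    v=R.T@v;return o,v/np.linalg.norm(v)
def onz(c,uv,z):
    o,v=ray(c,uv);return o+v*(z-o[2])/v[2]
def tri(cs,uvs):
    A=0;b=0
    for c,uv in zip(cs,uvs):
        o,v=ray(c,uv);P=np.eye(3)-np.outer(v,v);A=A+P;b=b+P@o
    return np.linalg.solve(A,b)
def crop(im,x,y,w,h,s): return cv2.resize(im[y:y+h,x:x+w,::-1],None,fx=s,fy=s,interpolation=cv2.INTER_CUBIC)
E
python3 - <<'E'
import pickle,numpy as np,cv2
from h import *
d=pickle.load(open("d0.pkl","rb"));t,s=d["top"]["img"],d["scene"]["img"]
a=np.hstack([crop(t,320,180,100,60,4),crop(t,145,180,100,60,4)])
b=np.hstack([crop(s,230,170,100,60,4),crop(s,400,180,100,90,4)[:240*1+0]])
b2=np.hstack([crop(s,400,180,100,90,3.99)])
out=np.zeros((600,800,3),np.uint8);out[:240]=a;out[240:480,:400]=crop(s,230,170,100,60,4);out[240:600,400:]=cv2.resize(crop(s,400,180,100,90,4),(400,360))
cv2.imwrite("pics/c1.png",out)
for n,uv,z in(("sock",(348,205),.085),("tip",(399,195),.059),("lant",(160,210),.197)):print(n,onz(d["top"],uv,z))
print("sock2",onz(d["scene"],(292,190),.085),"lant2",tri([d["top"],d["scene"]],[(160,210),(481,200)]))
E
```

```text
sock [ 0.5154896 -0.1397144  0.085    ]
tip [ 0.55265898 -0.28572997  0.059     ]
lant [0.47031193 0.32904011 0.197     ]
sock2 [ 0.52142487 -0.13448571  0.085     ] lant2 [0.47322289 0.32837988 0.18601815]
```

View pics/c1.png

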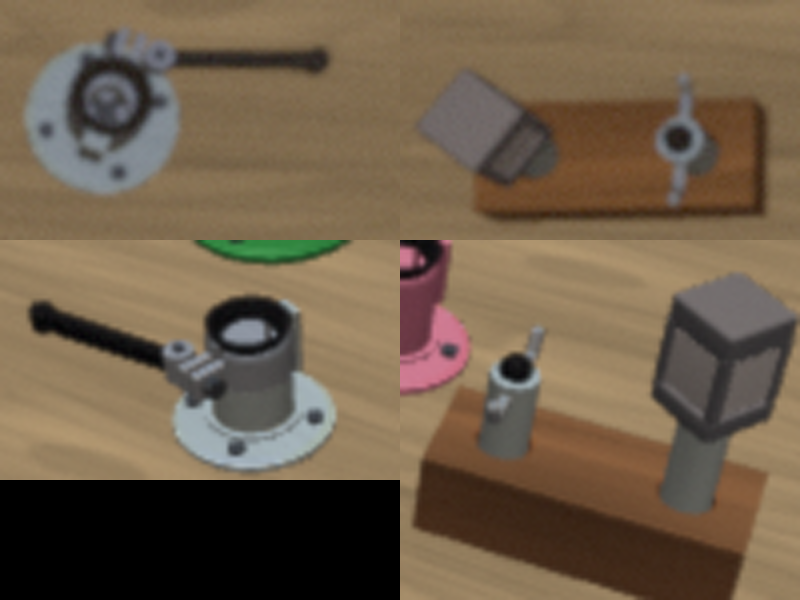

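```bash
python3 - <<'E'
import pickle,numpy as np,cv2
from h import *
d=pickle.load(open("d0.pkl","rb"));t,s=d["top"],d["scene"]
c=[((x-400)/4+145,y/4+180) for x,y in((467,68),(417,127),(485,180),(530,118))]
P=np.array([onz(t,u,.197) for u in c]);print(P.round(3),P.mean(0));e=np.diff(P,axis=0);print(np.degrees(np.arctan2(e[:,1],e[:,0])),np.linalg.norm(e,axis=1))
print("lant tri",tri([t,s],[np.mean(c,0),(483.7,197)]))
print("bore tri",tri([t,s],[(347.75,203.75),(250/4+230,(326-240)/4+170)]))
for n,u,z in(("pivot",(360,193.2),.07),("tip",(317/4+320,60/4+180),.065),("flange",(102/4+320,117/4+180),.008),("bore",(347.75,203.75),.085),("hook",(680/4-100+145,138/4+180),.13)):print(n,onz(t,u,z))
w=d["wrist"];R=Ro.from_rotvec(w["rvec"]);o=-R.as_matrix().T@w["tvec"]
T=Ro.from_rotvec([-.445787,-3.10936,.00245]);print("T",T.as_matrix().round(3));print("cam in tool",T.inv().apply(o-[.17539,.59938,.23033]),"cam z in tool",T.inv().apply(R.as_matrix()[2]))
E
```

```text
[[0.503 0.328 0.197]
 [0.465 0.355 0.197]
 [0.434 0.311 0.197]
 [0.473 0.287 0.197]] [0.46861661 0.31997305 0.197     ]
[ 144.27260539 -125.82878061  -31.67299732] [0.0460017  0.05396439 0.04549108]
lant tri [0.46921843 0.32519305 0.18953433]
bore tri [ 0.51922137 -0.13747581  0.07803372]
pivot [ 0.55270878 -0.17433137  0.07      ]
tip [ 0.55133514 -0.28518805  0.065     ]
flange [ 0.51788864 -0.13928902  0.008     ]
bore [ 0.51895632 -0.13900964  0.085     ]
hook [0.47344612 0.20980085 0.13      ]
T [[-0.96   0.281 -0.001]
 [ 0.281  0.96  -0.001]
 [ 0.    -0.002 -1.   ]]
cam in tool [ 0.08155834 -0.00021857 -0.14304388] cam z in tool [-0.31071937  0.00127893  0.95050083]
```

Call:
step_arm(
  targets=[
    {"travel": [0.2, -0.18, 0.15], "angular": [0, 0, -0.2], "gripper": 1},
    {"travel": [0.2, -0.18, 0.15], "angular": [0, 0, -0.2], "gripper": 1},
    {"travel": [0.2, -0.18, 0.15], "angular": [0, 0, -0.2], "gripper": 1},
    {"travel": [0.2, -0.18, 0.15], "angular": [0, 0, -0.43], "gripper": 1},
    {"travel": [0.48, -0.46, 0.15], "angular": [0, 0, -0.43], "gripper": 1},
    {"travel": [0.48, -0.46, 0.15], "angular": [0, 0, -0.43], "gripper": 1},
    {"travel": [0.48, -0.46, 0.15], "angular": [0, 0, -0.43], "gripper": 1},
    {"travel": [0.48, -0.46, 0.15], "angular": [0, 0, -0.43], "gripper": 1},
    {"travel": [0.48, -0.46, 0.15], "angular": [0, 0, -0.43], "gripper": 1},
    {"travel": [0.48, -0.46, 0.15], "angular": [0, 0, -0.43], "gripper": 1},
  ],
  squeeze=50,
)

```text
t: 1.15
tool_pos: [0.4661, 0.3205, 0.3206]
tool_rot: [0.971, 2.987, -0.002]
contact_force: [0.2, 0.2, -0.6]
opening: 0.0854
grip_force: 0.0
```

```bash
cat > snap.py <<'E'
import sys,pickle,cv2,numpy as np
from station import ctrl
n=sys.argv[1]; c=ctrl.get_image("wrist");c["fish"]=1;c["obs"]=ctrl.get_obs()
pickle.dump(c,open(n+".pkl","wb"));cv2.imwrite(f"pics/{n}.png",c["img"][...,::-1])
o=c["obs"];print(o["t"],o["tool_pos"],o["tool_rot"],o["q"],o["contact_force"])
E
python3 snap.py w1
```

```text
1.2 [0.46468585 0.32217573 0.32065527] [-9.67716358e-01 -2.98781935e+00  1.11298698e-03] [ 4.74533261e-01 -1.25735171e-01  1.63966125e+00  1.84444855e-04
  1.62884983e+00 -4.69802364e-01] [0.2208826  0.46839923 0.31882278]
```

View pics/w1.png

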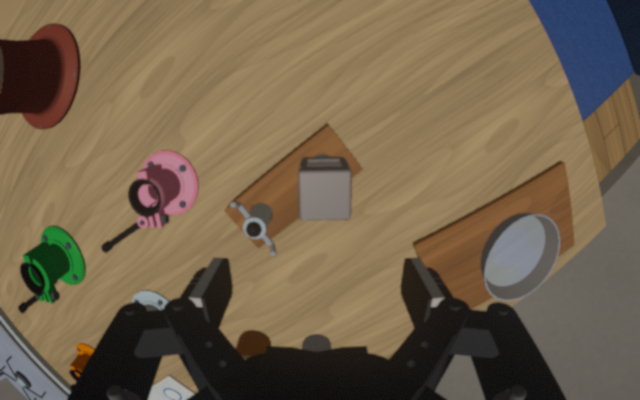

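Wrist view: the lantern's top face spans about (301,168)–(351,219) and is nearly aligned with the fingers. The hook post is at (255,228). I'll move a little for a second view.

Call:
step_arm(
  targets=[
    {"travel": [0.08, -0.05, -0.09], "angular": [0, 0, 0], "gripper": 1},
    {"travel": [0.08, -0.05, -0.09], "angular": [0, 0, 0], "gripper": 1},
    {"travel": [0.08, -0.05, -0.09], "angular": [0, 0, 0], "gripper": 1},
    {"travel": [0.08, -0.05, -0.09], "angular": [0, 0, 0], "gripper": 1},
  ],
)

```text
t: 1.6
tool_pos: [0.5107, 0.2946, 0.2669]
tool_rot: [-0.961, -2.989, 0.001]
contact_force: [1.1, -0.1, 0.1]
opening: 0.0855
grip_force: 0.0
```

```bash
python3 snap.py w2; python3 - <<'E'
import pickle,numpy as np,cv2
from h import *
C=[];U=[]
for n,p in(("w1",(325,193)),("w2",None)):
    c=pickle.load(open(n+".pkl","rb"));im=c["img"].astype(int)
    hsv=cv2.cvtColor(c["img"],cv2.COLOR_RGB2HSV)
    if n=="w1": print(c["img"][[180,193,210,162],[310,325,340,325]],hsv[193,325])
    m=((hsv[...,1]<50)&(hsv[...,2]>100)&(hsv[...,2]<175)).astype(np.uint8)
    m=cv2.morphologyEx(m,cv2.MORPH_OPEN,np.ones((5,5)))
    k,l,st,ce=cv2.connectedComponentsWithStats(m)
    for i in range(1,k):
        if st[i,4]>1000 and 220<ce[i][0]<430 and ce[i][1]<250:
            ct=max(cv2.findContours((l==i).astype(np.uint8),0,2)[0],key=cv2.contourArea)
            r=cv2.minAreaRect(ct);b=cv2.boxPoints(r);P=np.array([onz(c,u,.197) for u in b]);e=np.diff(P,axis=0)
            print(n,st[i],r,P.mean(0),np.degrees(np.arctan2(e[:,1],e[:,0]))%90,np.linalg.norm(e,axis=1))
            C.append(c);U.append(b[np.argsort(b.sum(1))]);U[-1]=b.mean(0)
if len(C)==2: print(tri(C,U))
E
```

```text
1.65 [0.51094595 0.29502411 0.2682577 ] [9.59993248e-01 2.99113467e+00 1.58418958e-03] [ 3.97235946e-01 -4.99031312e-02  1.65426127e+00  6.49949330e-04
  1.53644234e+00 -5.52460446e-01] [-0.24146724 -0.38350222  1.02295434]
[[138 129 123]
 [133 124 118]
 [129 121 115]
 [ 90  82  75]] [ 12  29 133]
w1 [ 299  171   52   49 2443] ((324.5, 195.0), (48.0, 51.0), 90.0) [0.46998016 0.32637634 0.197     ] [54.10087544 55.86509244 53.93305066] [0.04502683 0.04544363 0.047255  ]
w2 [ 287  115   67   66 4285] ((320.0, 147.5), (65.0, 66.0), 90.0) [0.47020614 0.32629967 0.197     ] [54.51397727 55.71942887 54.40784492] [0.04504674 0.04602343 0.04696849]
[0.47042452 0.32611631 0.1935835 ]
```

Call:
step_arm(
  targets=[
    {"travel": [-0.068, 0.052, 0], "angular": [0, 0, 0], "gripper": 1},
    {"travel": [-0.068, 0.052, 0], "angular": [0, 0, 0], "gripper": 1},
    {"travel": [-0.068, 0.052, -0.06], "angular": [0, 0, 0], "gripper": 1},
    {"travel": [-0.068, 0.052, -0.1], "angular": [0, 0, 0], "gripper": 1},
    {"travel": [-0.068, 0.052, -0.14], "angular": [0, 0, 0], "gripper": 1},
    {"travel": [-0.068, 0.052, -0.18], "angular": [0, 0, 0], "gripper": 1},
    {"travel": [-0.068, 0.052, -0.2], "angular": [0, 0, 0], "gripper": 1},
    {"travel": [-0.068, 0.052, -0.2], "angular": [0, 0, 0], "gripper": 1},
  ],
)

```text
t: 2.45
tool_pos: [0.4697, 0.3252, 0.1463]
tool_rot: [-0.96, -2.99, 0.002]
contact_force: [0.2, -0.7, 1.0]
opening: 0.0852
grip_force: 0.0
```

Call:
step_arm(
  targets=[
    {"travel": [0, 0, 0], "angular": [0, 0, 0], "gripper": 0},
    {"travel": [0, 0, 0], "angular": [0, 0, 0], "gripper": 0},
    {"travel": [0, 0, 0], "angular": [0, 0, 0], "gripper": 0},
    {"travel": [0, 0, 0], "angular": [0, 0, 0], "gripper": 0},
    {"travel": [0, 0, 0], "angular": [0, 0, 0], "gripper": 0},
    {"travel": [0, 0, 0], "angular": [0, 0, 0], "gripper": 0},
    {"travel": [0, 0, 0], "angular": [0, 0, 0], "gripper": 0},
    {"travel": [0, 0, 0], "angular": [0, 0, 0], "gripper": 0},
  ],
  squeeze=60,
)

```text
t: 3.25
tool_pos: [0.4719, 0.3256, 0.1495]
tool_rot: [0.962, 2.988, 0.004]
contact_force: [-0.3, 0.2, 5.5]
opening: 0.0471
grip_force: 62.8
```

Call:
step_arm(
  targets=[
    {"travel": [0, 0, 0.04], "angular": [0, 0, 0], "gripper": 0},
    {"travel": [0, 0, 0.1], "angular": [0, 0, 0], "gripper": 0},
    {"travel": [0, 0, 0.18], "angular": [0, 0, 0], "gripper": 0},
    {"travel": [0, 0, 0.25], "angular": [0, 0, 0], "gripper": 0},
    {"travel": [0, 0, 0.27], "angular": [0, 0, 0], "gripper": 0},
    {"travel": [0, -0.2, 0.27], "angular": [0, 0, 0], "gripper": 0},
    {"travel": [0, -0.2, 0.27], "angular": [0, 0, 0], "gripper": 0},
    {"travel": [0, -0.38, 0.27], "angular": [0, 0, 0], "gripper": 0},
    {"travel": [0, -0.38, 0.27], "angular": [0, 0, 0], "gripper": 0},
    {"travel": [0, -0.38, 0.27], "angular": [0, 0, 0], "gripper": 0},
  ],
)

```text
t: 4.25
tool_pos: [0.4696, 0.094, 0.3064]
tool_rot: [-0.965, -2.986, 0.004]
contact_force: [-0.5, -0.3, -3.6]
opening: 0.0475
grip_force: 65.3
```

```bash
python3 snap.py w3
```

```text
4.3 [0.46983673 0.09139104 0.30643519] [-0.96946654 -2.98574676  0.00856783] [ 0.03900784 -0.33639708  1.84005931 -0.00430843  1.64205503 -0.9041686 ] [ 1.9364656  -3.17575987 -3.40666546]
```

View pics/w3.png

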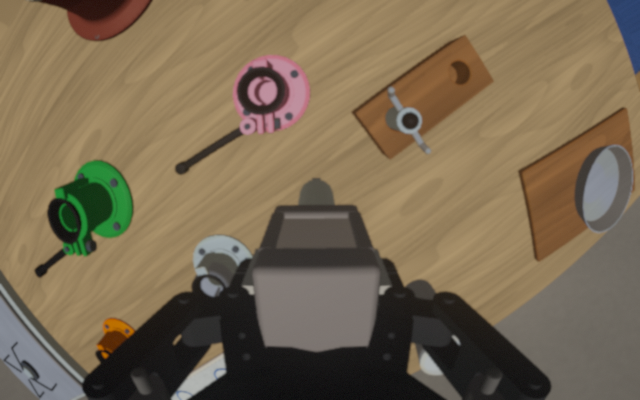

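The lantern is held straight between the fingers. The grey socket at (218,270) is partly hidden by a finger, so I'll move beyond it to get a clear view.

Call:
step_arm(
  targets=[
    {"travel": [0.13, -0.25, 0], "angular": [0, 0, 0], "gripper": 0},
    {"travel": [0.13, -0.25, 0], "angular": [0, 0, 0], "gripper": 0},
    {"travel": [0.27, -0.5, 0], "angular": [0, 0, 0], "gripper": 0},
    {"travel": [0.27, -0.5, 0], "angular": [0, 0, 0], "gripper": 0},
    {"travel": [0.27, -0.5, 0], "angular": [0, 0, 0], "gripper": 0},
    {"travel": [0.27, -0.5, 0], "angular": [0, 0, 0], "gripper": 0},
    {"travel": [0.27, -0.5, 0], "angular": [0, 0, 0], "gripper": 0},
    {"travel": [0.27, -0.5, 0], "angular": [0, 0, 0], "gripper": 0},
    {"travel": [0.27, -0.5, 0], "angular": [0, 0, 0], "gripper": 0},
  ],
)

```text
t: 5.2
tool_pos: [0.6322, -0.2033, 0.3056]
tool_rot: [-0.962, -2.985, -0.002]
contact_force: [-0.5, 0.8, -3.0]
opening: 0.0475
grip_force: 65.1
```

```bash
python3 snap.py w4
```

```text
5.25 [ 0.63215166 -0.20236917  0.30657904] [-9.60999683e-01 -2.98654437e+00 -1.49569691e-03] [-4.22044183e-01  1.12975888e-01  1.42495174e+00  4.79220607e-04
  1.60798628e+00 -1.37019660e+00] [ 0.0701366  -0.49161945 -2.56598149]
```

Call:
step_arm(
  targets=[
    {"travel": [0.0, -0.1, 0], "angular": [0, 0, 0], "gripper": 0},
    {"travel": [0.0, -0.1, 0], "angular": [0, 0, 0], "gripper": 0},
    {"travel": [0.0, -0.1, 0], "angular": [0, 0, 0], "gripper": 0},
    {"travel": [0.0, -0.1, 0], "angular": [0, 0, 0], "gripper": 0},
  ],
)

```text
t: 5.65
tool_pos: [0.6326, -0.2615, 0.309]
tool_rot: [-0.961, -2.99, -0.002]
contact_force: [-0.1, 0.1, -3.5]
opening: 0.0473
grip_force: 65.2
```

```bash
python3 snap.py w5; python3 -c "
import cv2;a=cv2.imread('pics/w4.png');b=cv2.imread('pics/w5.png')
f=lambda i:cv2.resize(i[0:300,140:540],(800,600))
import numpy as np
cv2.imwrite('pics/c2.png',np.vstack([cv2.resize(i[0:200,200:467],(800,600))[:600] for i in (a,)]))
cv2.imwrite('pics/c3.png',np.vstack([cv2.resize(i[0:240,120:520],(500,300)) for i in (a,b)]))"
```

```text
5.7 [ 0.63272934 -0.26127588  0.3092127 ] [-9.59793866e-01 -2.99096620e+00 -1.15548089e-03] [-5.00478033e-01  1.58509811e-01  1.37083195e+00  6.47297101e-04
  1.61278368e+00 -1.45021345e+00] [ 0.51418011 -0.45721226 -2.8233096 ]
```

View pics/c3.png

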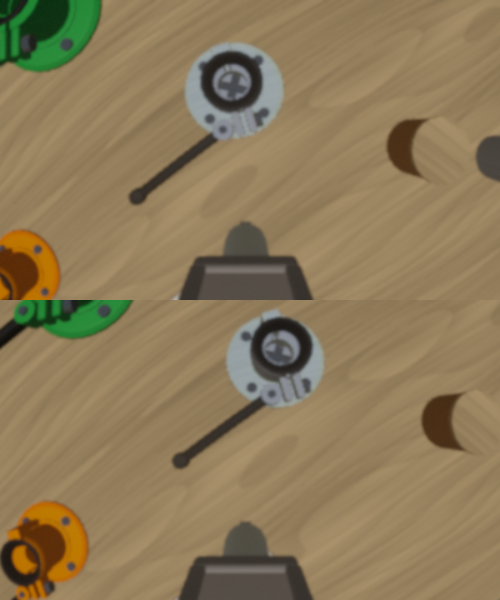

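In both wrist views the socket's black funnel ring is clear, at about (306,66) in w4 and (346,38) in w5. The dark cross of the seat slots shows inside it. I'll measure the ring and enlarge the cross.

```bash
python3 - <<'E'
import pickle,numpy as np,cv2
from h import *
C=[];U=[]
for n,g in(("w4",(305.6,65.6)),("w5",(345.6,37.6))):
    c=pickle.load(open(n+".pkl","rb"));v=c["img"].max(2)
    m=np.zeros(v.shape,np.uint8);cv2.circle(m,(int(g[0]),int(g[1])),28,1,-1);m&=(v<62).astype(np.uint8)
    m=cv2.morphologyEx(m,cv2.MORPH_OPEN,np.ones((3,3)))
    ct=max(cv2.findContours(m,0,1)[0],key=cv2.contourArea);e=cv2.fitEllipse(cv2.convexHull(ct));print(n,e,cv2.contourArea(ct))
    C.append(c);U.append(e[0]);print(onz(c,e[0],.085), "tip",onz(c,{"w4":(137/1.25+120,197/1.25),"w5":(181/1.25+120,161/1.25)}[n],.066),"piv",onz(c,{"w4":(222/1.25+120,129/1.25),"w5":(271/1.25+120,93/1.25)}[n],.072))
print("rim",tri(C,U));c=C[0];im=c["img"]
cv2.imwrite("pics/c4.png",np.hstack([cv2.resize(im[40:90,280:330,::-1],(400,400),interpolation=cv2.INTER_CUBIC),cv2.resize(C[1]["img"][12:62,320:370,::-1],(400,400),interpolation=cv2.INTER_CUBIC)]))
E
```

```text
w4 ((304.7130126953125, 64.15910339355469), (46.024898529052734, 48.396114349365234), 92.92552185058594) 1668.0
[ 0.51864239 -0.13822621  0.085     ] tip [ 0.55280013 -0.28337988  0.066     ] piv [ 0.55069253 -0.17249338  0.072     ]
w5 ((344.85760498046875, 36.4995231628418), (44.22871398925781, 47.150882720947266), 108.28376770019531) 1582.5
[ 0.51877177 -0.13906119  0.085     ] tip [ 0.55311224 -0.28358142  0.066     ] piv [ 0.55058818 -0.17232411  0.072     ]
rim [ 0.5180146  -0.13795683  0.07966418]
```

View pics/c4.png

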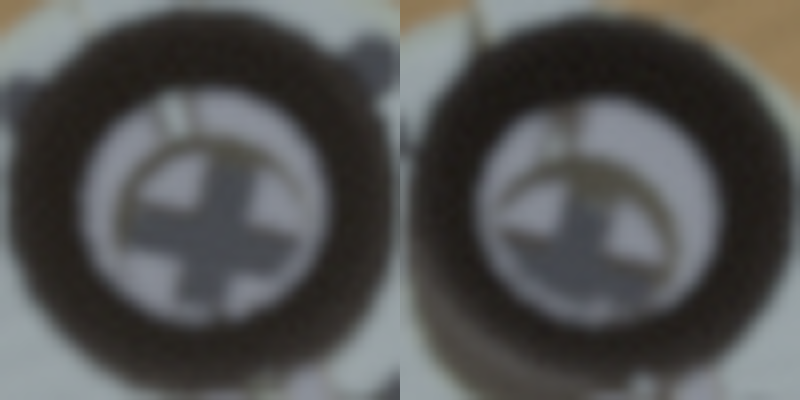

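```bash
python3 - <<'E'
import pickle,numpy as np
from h import *
c=pickle.load(open("w4.pkl","rb"))
for a,b in(((203,300),(228,165)),((135,222),(295,250))):
    p,q=[onz(c,(x/8+280,y/8+40),.024) for x,y in(a,b)];e=q-p;print(p,q,np.degrees(np.arctan2(e[1],e[0]))%90)
r=Ro.from_rotvec(c["obs"]["tool_rot"]).as_matrix();print(np.degrees(np.arctan2(r[1],r[0]))%90)
E
```

```text
[ 0.52623732 -0.14527202  0.024     ] [ 0.50963957 -0.12813932  0.024     ] 44.0913896578426
[ 0.50844744 -0.14652306  0.024     ] [ 0.52827005 -0.12771435  0.024     ] 43.496571353305725
[54.32604493 54.3261421  59.49481841]
```

Call:
step_arm(
  targets=[
    {"travel": [-0.1, 0.1, 0], "angular": [0, 0, -0.12], "gripper": 0},
    {"travel": [-0.1, 0.1, 0], "angular": [0, 0, -0.23], "gripper": 0},
    {"travel": [-0.19, 0.205, 0], "angular": [0, 0, -0.23], "gripper": 0},
    {"travel": [-0.19, 0.205, 0], "angular": [0, 0, -0.23], "gripper": 0},
    {"travel": [-0.19, 0.205, -0.05], "angular": [0, 0, -0.23], "gripper": 0},
    {"travel": [-0.19, 0.205, -0.08], "angular": [0, 0, -0.23], "gripper": 0},
    {"travel": [-0.19, 0.205, -0.08], "angular": [0, 0, -0.23], "gripper": 0},
    {"travel": [-0.19, 0.205, -0.08], "angular": [0, 0, -0.23], "gripper": 0},
  ],
)

```text
t: 6.5
tool_pos: [0.5187, -0.1391, 0.2617]
tool_rot: [1.226, 2.892, 0.0]
contact_force: [-0.2, -0.5, -2.2]
opening: 0.0476
grip_force: 65.0
```

```bash
python3 snap.py w6; python3 - <<'E'
from station import ctrl
import cv2,pickle,numpy as np
from h import *
s=ctrl.get_image("scene");t=ctrl.get_image("top");pickle.dump((s,t),open("d6.pkl","wb"))
cv2.imwrite("pics/c6.png",np.hstack([crop(s["img"],240,90,100,150,4),crop(t["img"],300,160,100,150,4)]))
E
```

```text
6.55 [ 0.51927575 -0.13957437  0.26263987] [1.22604748e+00 2.89048873e+00 1.97649467e-04] [-4.01081775e-01 -1.75317348e-01  1.77903695e+00  1.25826059e-04
  1.53604432e+00 -1.16955404e+00] [ 0.26631261  0.04524871 -2.37389656]
```

View pics/c6.png

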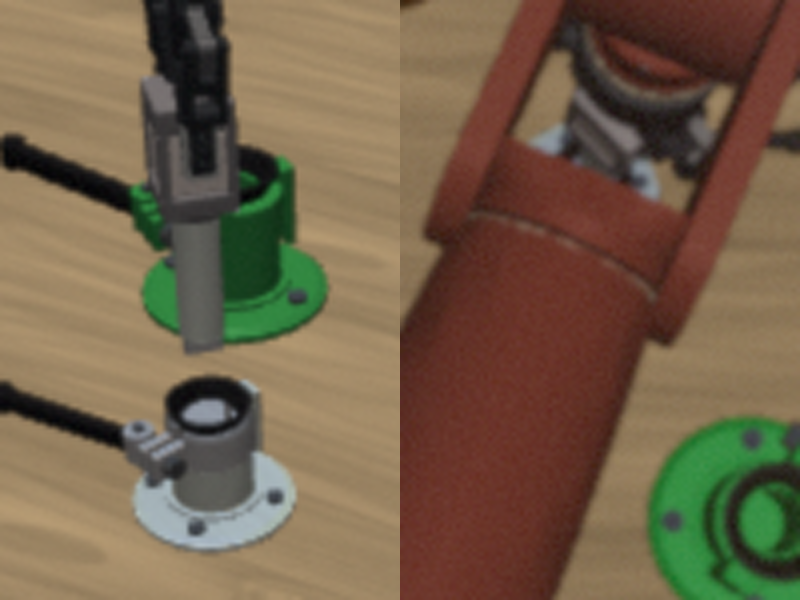

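The scene view shows the lantern hanging upright above the grey socket, stem bottom at about (200,345) in the crop and mouth centre at (209,405). I'll check the offset by casting rays.

```bash
python3 - <<'E'
import pickle,numpy as np,cv2
from h import *
s,t=pickle.load(open("d6.pkl","rb"))
def pr(p): 
    a,_=cv2.projectPoints(np.float64([p]),s["rvec"],s["tvec"],np.array([[s["fx"],0,s["cx"]],[0,s["fy"],s["cy"]],[0,0,1]]),None);return ((a.ravel()-[240,90])*4).round(1)
for z in(.085,.126,.14,.236,.24):print(z,pr([.5186,-.1385,z]))
print("1cm +x",pr([.5286,-.1385,.14]),"+y",pr([.5186,-.1285,.14]))
g=s["img"][90:240,240:340]; 
for y in(60,66,72,78,82,86):print(y,g[y,40:62].max(1))
E
```

```text
0.085 [205.  396.1]
0.126 [201.7 344.8]
0.14 [200.6 326.8]
0.236 [192.1 195.7]
0.24 [191.7 189.9]
1cm +x [192.3 334.6] +y [213.9 330.9]
60 [44 40 46 74 83 86 90 92 94 95 91 91 87 82 74 59 62 63 65 64 64 63]
66 [127  88  61  70  83  86  91  93  95  96  93  91  90  84  78  67  64  63
  63  65  63  65]
72 [136 136 136 128  92  88  90  94  96  96  94  94  90  86  82  69  65  63
  65  64  63  63]
78 [133 134 136 132 109  90  90  94  96  97  96  95  91  87  84  85 110 126
 128 128 128 131]
82 [145 115  90  86  90  88  91  92  98  98  97  95  91  87  84  91 128 147
 149 147 145 143]
86 [155 152 153 155 152 130  84  83  83  83  86  85  82  86  86  93 119 122
 124 128 148 149]
```

Call:
step_arm(
  targets=[
    {"travel": [0, 0.002, -0.03], "angular": [0, 0, 0], "gripper": 0},
    {"travel": [0, 0.002, -0.06], "angular": [0, 0, 0], "gripper": 0},
    {"travel": [0, 0.002, -0.08], "angular": [0, 0, 0], "gripper": 0},
    {"travel": [0, 0.002, -0.09], "angular": [0, 0, 0], "gripper": 0},
    {"travel": [0, 0.002, -0.1], "angular": [0, 0, 0], "gripper": 0},
  ],
)

```text
t: 7.15
tool_pos: [0.5192, -0.139, 0.2016]
tool_rot: [1.228, 2.891, 0.0]
contact_force: [0.5, 0.2, -2.9]
opening: 0.0476
grip_force: 65.1
```

Call:
step_arm(
  targets=[
    {"travel": [0, 0, -0.005], "angular": [0, 0, 0], "gripper": 0},
    {"travel": [0, 0, -0.01], "angular": [0, 0, 0], "gripper": 0},
    {"travel": [0, 0, -0.01], "angular": [0, 0, 0], "gripper": 0},
  ],
)

```text
t: 7.45
tool_pos: [0.5188, -0.1388, 0.1953]
tool_rot: [1.228, 2.892, 0.0]
contact_force: [-0.2, 0.4, -2.9]
opening: 0.0474
grip_force: 65.1
```

Call:
step_arm(
  targets=[
    {"travel": [0, 0, -0.005], "angular": [0, 0, 0], "gripper": 0},
    {"travel": [0, 0, -0.01], "angular": [0, 0, 0], "gripper": 0},
    {"travel": [0, 0, -0.01], "angular": [0, 0, 0], "gripper": 0},
  ],
)

```text
t: 7.75
tool_pos: [0.5186, -0.1387, 0.1888]
tool_rot: [-1.228, -2.891, -0.0]
contact_force: [-1.4, 0.4, -3.7]
opening: 0.0475
grip_force: 65.2
```

Call:
step_arm(
  targets=[
    {"travel": [0, 0, -0.005], "angular": [0, 0, 0], "gripper": 0},
    {"travel": [0, 0, -0.01], "angular": [0, 0, 0], "gripper": 0},
    {"travel": [0, 0, -0.01], "angular": [0, 0, 0], "gripper": 0},
  ],
)

```text
t: 8.05
tool_pos: [0.5186, -0.1387, 0.1827]
tool_rot: [-1.228, -2.891, -0.0]
contact_force: [-0.4, 0.6, -3.8]
opening: 0.0473
grip_force: 65.1
```

Call:
step_arm(
  targets=[
    {"travel": [0, 0, -0.007], "angular": [0, 0, 0], "gripper": 0},
    {"travel": [0, 0, -0.014], "angular": [0, 0, 0], "gripper": 0},
    {"travel": [0, 0, -0.021], "angular": [0, 0, 0], "gripper": 0},
    {"travel": [0, 0, -0.025], "angular": [0, 0, 0], "gripper": 0},
    {"travel": [0, 0, -0.025], "angular": [0, 0, 0], "gripper": 0},
  ],
)

```text
t: 8.55
tool_pos: [0.5187, -0.1386, 0.1677]
tool_rot: [-1.228, -2.891, -0.001]
contact_force: [0.9, -0.7, -3.4]
opening: 0.0473
grip_force: 65.1
```

Call:
step_arm(
  targets=[
    {"travel": [0, 0, -0.005], "angular": [0, 0, 0], "gripper": 0},
    {"travel": [0, 0, -0.01], "angular": [0, 0, 0], "gripper": 0},
    {"travel": [0, 0, -0.015], "angular": [0, 0, 0], "gripper": 0},
    {"travel": [0, 0, -0.015], "angular": [0, 0, 0], "gripper": 0},
  ],
)

```text
t: 8.95
tool_pos: [0.519, -0.1386, 0.1589]
tool_rot: [1.228, 2.891, 0.001]
contact_force: [0.6, 1.4, -3.8]
opening: 0.0475
grip_force: 65.1
```

Call:
step_arm(
  targets=[
    {"travel": [0, 0, -0.003], "angular": [0, 0, 0], "gripper": 0},
    {"travel": [0, 0, -0.006], "angular": [0, 0, 0], "gripper": 0},
    {"travel": [0, 0, -0.006], "angular": [0, 0, 0], "gripper": 0},
  ],
)

```text
t: 9.25
tool_pos: [0.519, -0.1386, 0.1556]
tool_rot: [1.228, 2.891, 0.001]
contact_force: [2.2, 1.7, -3.4]
opening: 0.0475
grip_force: 65.1
```

Call:
step_arm(
  targets=[
    {"travel": [0, 0, -0.003], "angular": [0, 0, 0], "gripper": 0},
    {"travel": [0, 0, -0.006], "angular": [0, 0, 0], "gripper": 0},
    {"travel": [0, 0, -0.006], "angular": [0, 0, 0], "gripper": 0},
  ],
)

```text
t: 9.55
tool_pos: [0.5191, -0.1386, 0.152]
tool_rot: [1.228, 2.891, 0.001]
contact_force: [2.3, 1.5, -2.4]
opening: 0.0473
grip_force: 65.1
```

Below the disc contact height there is still no axial load, so the tongue appears to have entered a slot. I'll continue down.

Call:
step_arm(
  targets=[
    {"travel": [0, 0, -0.003], "angular": [0, 0, 0], "gripper": 0},
    {"travel": [0, 0, -0.006], "angular": [0, 0, 0], "gripper": 0},
    {"travel": [0, 0, -0.006], "angular": [0, 0, 0], "gripper": 0},
  ],
)

```text
t: 9.85
tool_pos: [0.519, -0.1386, 0.1484]
tool_rot: [1.228, 2.891, 0.001]
contact_force: [3.0, 1.9, -3.6]
opening: 0.047
grip_force: 65.2
```

Call:
step_arm(
  targets=[
    {"travel": [0, 0, -0.0025], "angular": [0, 0, 0], "gripper": 0},
    {"travel": [0, 0, -0.0025], "angular": [0, 0, 0], "gripper": 0},
    {"travel": [0, 0, -0.0025], "angular": [0, 0, 0], "gripper": 0},
  ],
)

```text
t: 10.15
tool_pos: [0.5192, -0.1388, 0.1475]
tool_rot: [1.228, 2.891, 0.001]
contact_force: [2.6, 3.4, 0.6]
opening: 0.0475
grip_force: 65.4
```

Call:
step_arm(
  targets=[
    {"travel": [0, 0, -0.0015], "angular": [0, 0, 0], "gripper": 0},
    {"travel": [0, 0, -0.0025], "angular": [0, 0, 0], "gripper": 0},
    {"travel": [0, 0, -0.0025], "angular": [0, 0, 0], "gripper": 0},
  ],
)

```text
t: 10.45
tool_pos: [0.5194, -0.139, 0.1475]
tool_rot: [1.227, 2.891, 0.0]
contact_force: [0.7, 4.2, 6.9]
opening: 0.0475
grip_force: 66.5
```

Call:
step_arm(
  targets=[
    {"travel": [0, 0, 0], "angular": [0, 0, 0], "gripper": 1},
    {"travel": [0, 0, 0], "angular": [0, 0, 0], "gripper": 1},
    {"travel": [0, 0, 0], "angular": [0, 0, 0], "gripper": 1},
    {"travel": [0, 0, 0], "angular": [0, 0, 0], "gripper": 1},
    {"travel": [0, 0, 0], "angular": [0, 0, 0], "gripper": 1},
    {"travel": [0, 0, 0], "angular": [0, 0, 0], "gripper": 1},
  ],
)

```text
t: 11.05
tool_pos: [0.5186, -0.1388, 0.1453]
tool_rot: [-1.228, -2.891, 0.0]
contact_force: [-0.1, -0.1, 1.0]
opening: 0.0856
grip_force: 0.0
```

Call:
step_arm(
  targets=[
    {"travel": [0, 0, 0.03], "angular": [0, 0, 0], "gripper": 1},
    {"travel": [0, 0, 0.07], "angular": [0, 0, 0], "gripper": 1},
    {"travel": [0, 0, 0.14], "angular": [0, 0, 0], "gripper": 1},
    {"travel": [0, 0, 0.2], "angular": [0, 0, 0], "gripper": 1},
    {"travel": [0, 0, 0.2], "angular": [0, 0, 0], "gripper": 1},
    {"travel": [0.08, -0.1, 0.2], "angular": [0, 0, 0], "gripper": 0},
    {"travel": [0.16, -0.2, 0.2], "angular": [0, 0, 0], "gripper": 0},
    {"travel": [0.19, -0.2, 0.2], "angular": [0, 0, 0], "gripper": 0},
    {"travel": [0.19, -0.2, 0.2], "angular": [0, 0, 0], "gripper": 0},
    {"travel": [0.19, -0.2, 0.2], "angular": [0, 0, 0], "gripper": 0},
  ],
)

```text
t: 12.05
tool_pos: [0.6334, -0.2603, 0.2633]
tool_rot: [-1.229, -2.888, -0.0]
contact_force: [0.1, 0.9, 0.2]
opening: 0.0122
grip_force: 0.0
```

```bash
python3 snap.py w7
```

```text
12.1 [ 0.63271539 -0.25917659  0.26388722] [-1.22792734e+00 -2.88893041e+00 -3.70394793e-04] [-4.97509073e-01  1.73896918e-01  1.42794033e+00 -6.43295308e-06
  1.54229476e+00 -1.26448656e+00] [-0.77750085  0.13255488  0.09753762]
```

View pics/w7.png

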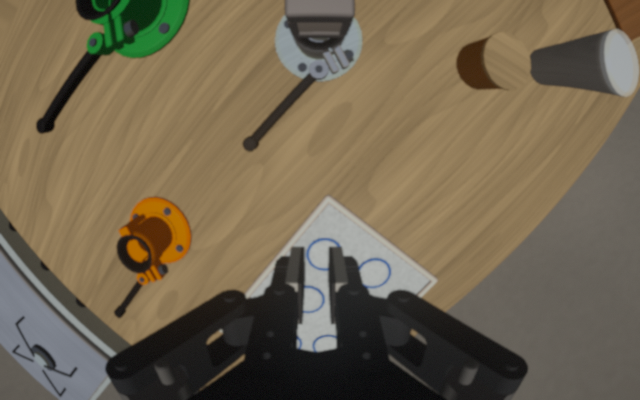

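The lantern stands in the socket at (320,15) with the lever still open, its tip at (250,144). Next I'll turn the gripper so its wide axis faces away from the lantern, then go down behind the lever tip on the +x side.

Call:
step_arm(
  targets=[
    {"travel": [-0.03, -0.03, 0], "angular": [0, 0, -0.19], "gripper": 0},
    {"travel": [-0.07, -0.03, 0], "angular": [0, 0, -0.38], "gripper": 0},
    {"travel": [-0.07, -0.03, 0], "angular": [0, 0, -0.57], "gripper": 0},
    {"travel": [-0.07, -0.03, 0], "angular": [0, 0, -0.76], "gripper": 0},
    {"travel": [-0.07, -0.03, 0], "angular": [0, 0, -0.95], "gripper": 0},
    {"travel": [-0.07, -0.03, 0], "angular": [0, 0, -1], "gripper": 0},
  ],
)

```text
t: 12.7
tool_pos: [0.5898, -0.2755, 0.2658]
tool_rot: [-2.244, -2.199, 0.0]
contact_force: [-0.0, 0.1, -0.2]
opening: -0.0
grip_force: 0.0
```

Call:
step_arm(
  targets=[
    {"travel": [0, 0, 0], "angular": [0, 0, -0.19], "gripper": 0},
    {"travel": [0, 0, 0], "angular": [0, 0, -0.38], "gripper": 0},
    {"travel": [0, 0, 0], "angular": [0, 0, -0.57], "gripper": 0},
    {"travel": [0, 0, 0], "angular": [0, 0, -0.76], "gripper": 0},
    {"travel": [0, 0, 0], "angular": [0, 0, -0.95], "gripper": 0},
    {"travel": [0, 0, 0], "angular": [0, 0, -1], "gripper": 0},
  ],
)

```text
t: 13.3
tool_pos: [0.5899, -0.2755, 0.2657]
tool_rot: [-2.914, -1.173, 0.0]
contact_force: [0.6, -0.5, -1.0]
opening: 0.0001
grip_force: 0.0
```

Call:
step_arm(
  targets=[
    {"travel": [0, 0, -0.06], "angular": [0, 0, -0.2], "gripper": 0},
    {"travel": [0, 0, -0.14], "angular": [0, 0, -0.2], "gripper": 0},
    {"travel": [0, 0, -0.22], "angular": [0, 0, -0.2], "gripper": 0},
    {"travel": [0, 0, -0.28], "angular": [0, 0, -0.2], "gripper": 0},
    {"travel": [0, 0, -0.33], "angular": [0, 0, -0.2], "gripper": 0},
    {"travel": [0, 0, -0.355], "angular": [0, 0, -0.2], "gripper": 0},
    {"travel": [0, 0, -0.355], "angular": [0, 0, -0.2], "gripper": 0},
  ],
)

```text
t: 14.0
tool_pos: [0.5887, -0.2751, 0.0501]
tool_rot: [-2.992, -0.944, 0.005]
contact_force: [-0.8, -0.5, -0.1]
opening: -0.0003
grip_force: 0.0
```

Call:
step_arm(
  targets=[
    {"travel": [-0.024, 0, 0], "angular": [0, 0, 0], "gripper": 0},
    {"travel": [-0.041, -0.002, 0], "angular": [0, 0, 0], "gripper": 0},
    {"travel": [-0.058, -0.003, 0], "angular": [0, 0, 0], "gripper": 0},
    {"travel": [-0.08, -0.002, 0], "angular": [0, 0, 0], "gripper": 0},
    {"travel": [-0.103, 0.001, 0], "angular": [0, 0, 0], "gripper": 0},
    {"travel": [-0.125, 0.008, 0], "angular": [0, 0, 0], "gripper": 0},
    {"travel": [-0.146, 0.017, 0], "angular": [0, 0, 0], "gripper": 0},
    {"travel": [-0.165, 0.029, 0], "angular": [0, 0, 0], "gripper": 0},
    {"travel": [-0.183, 0.043, 0], "angular": [0, 0, 0], "gripper": 0},
    {"travel": [-0.183, 0.043, 0], "angular": [0, 0, 0], "gripper": 0},
  ],
)

```text
t: 15.0
tool_pos: [0.4799, -0.2507, 0.0531]
tool_rot: [2.995, 0.944, -0.0]
contact_force: [-0.0, -0.5, -1.3]
opening: -0.0
grip_force: 0.0
```

Call:
step_arm(
  targets=[
    {"travel": [-0.016, 0.017, 0], "angular": [0, 0, 0], "gripper": 0},
    {"travel": [-0.03, 0.036, 0], "angular": [0, 0, 0], "gripper": 0},
    {"travel": [-0.039, 0.052, 0], "angular": [0, 0, 0], "gripper": 0},
    {"travel": [-0.046, 0.069, 0], "angular": [0, 0, 0], "gripper": 0},
    {"travel": [-0.046, 0.069, 0], "angular": [0, 0, 0], "gripper": 0},
  ],
)

```text
t: 15.5
tool_pos: [0.4528, -0.2089, 0.0526]
tool_rot: [-2.996, -0.946, 0.001]
contact_force: [-0.5, 0.8, -0.7]
opening: 0.0
grip_force: 0.0
```

```bash
python3 - <<'E'
from station import ctrl
import cv2,pickle,numpy as np
from h import *
s=ctrl.get_image("scene");w=ctrl.get_image("wrist")
cv2.imwrite("pics/c8.png",np.hstack([crop(s["img"],220,120,100,120,4),crop(w["img"],120,60,360,360,400/360)[:480] if 0 else cv2.resize(w["img"][:,80:480,::-1],(400,400))[:400] if 0 else cv2.copyMakeBorder(cv2.resize(w["img"][:,100:500,::-1],(400,400)),0,80,0,0,0)]))
E
```

```text
(no output)
```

View pics/c8.png

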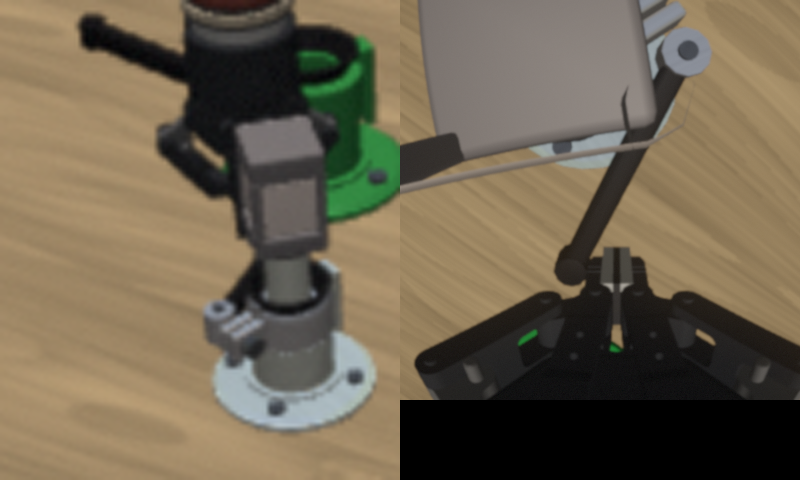

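The push works: the lever follows the fingers and has about 10° to go. But the wrist camera sits right beside the lantern head, so I'll back off, turn the tool half a turn so the camera faces away, and finish the push.

Call:
step_arm(
  targets=[
    {"travel": [-0.03, -0.06, 0], "angular": [0, 0, 0], "gripper": 0},
    {"travel": [-0.05, -0.11, 0], "angular": [0, 0, 0], "gripper": 0},
    {"travel": [-0.05, -0.11, 0.08], "angular": [0, 0, 0], "gripper": 0},
    {"travel": [-0.05, -0.11, 0.16], "angular": [0, 0, 0.19], "gripper": 0},
    {"travel": [-0.05, -0.11, 0.24], "angular": [0, 0, 0.38], "gripper": 0},
    {"travel": [-0.05, -0.11, 0.3], "angular": [0, 0, 0.57], "gripper": 0},
    {"travel": [-0.05, -0.11, 0.3], "angular": [0, 0, 0.76], "gripper": 0},
    {"travel": [-0.05, -0.11, 0.3], "angular": [0, 0, 0.95], "gripper": 0},
    {"travel": [-0.05, -0.11, 0.3], "angular": [0, 0, 1], "gripper": 0},
  ],
)

```text
t: 16.5
tool_pos: [0.423, -0.2757, 0.2323]
tool_rot: [-2.402, -2.022, 0.001]
contact_force: [0.3, 0.4, -0.3]
opening: 0.0
grip_force: 0.0
```

Call:
step_arm(
  targets=[
    {"travel": [0, 0, 0], "angular": [0, 0, 0.19], "gripper": 0},
    {"travel": [0, 0, 0], "angular": [0, 0, 0.38], "gripper": 0},
    {"travel": [0, 0, 0], "angular": [0, 0, 0.57], "gripper": 0},
    {"travel": [0, 0, 0], "angular": [0, 0, 0.76], "gripper": 0},
    {"travel": [0, 0, 0], "angular": [0, 0, 0.95], "gripper": 0},
    {"travel": [0, 0, 0], "angular": [0, 0, 1], "gripper": 0},
  ],
)

```text
t: 17.1
tool_pos: [0.4228, -0.2755, 0.2317]
tool_rot: [-1.445, -2.786, -0.0]
contact_force: [-0.4, 0.3, 0.2]
opening: -0.0002
grip_force: 0.0
```

Call:
step_arm(
  targets=[
    {"travel": [0, 0, 0], "angular": [0, 0, 0.19], "gripper": 0},
    {"travel": [0, 0, 0], "angular": [0, 0, 0.38], "gripper": 0},
    {"travel": [0, 0, 0], "angular": [0, 0, 0.57], "gripper": 0},
    {"travel": [0, 0, 0], "angular": [0, 0, 0.76], "gripper": 0},
    {"travel": [0, 0, 0], "angular": [0, 0, 0.95], "gripper": 0},
    {"travel": [0, 0, 0], "angular": [0, 0, 1], "gripper": 0},
  ],
)

```text
t: 17.7
tool_pos: [0.4228, -0.2755, 0.2317]
tool_rot: [-0.269, -3.128, -0.002]
contact_force: [-0.7, 1.0, -0.3]
opening: 0.0001
grip_force: 0.0
```

Call:
step_arm(
  targets=[
    {"travel": [0, 0, 0], "angular": [0, 0, 0.19], "gripper": 0},
    {"travel": [0, 0, 0], "angular": [0, 0, 0.38], "gripper": 0},
    {"travel": [0, 0, 0], "angular": [0, 0, 0.57], "gripper": 0},
    {"travel": [0, 0, 0], "angular": [0, 0, 0.76], "gripper": 0},
    {"travel": [0, 0, 0], "angular": [0, 0, 0.95], "gripper": 0},
    {"travel": [0, 0, 0], "angular": [0, 0, 1], "gripper": 0},
  ],
)

```text
t: 18.3
tool_pos: [0.4228, -0.2755, 0.2316]
tool_rot: [0.949, -2.993, -0.003]
contact_force: [0.4, 0.3, -0.4]
opening: 0.0003
grip_force: 0.0
```

Call:
step_arm(
  targets=[
    {"travel": [0, 0, -0.08], "angular": [0, 0, 0], "gripper": 0},
    {"travel": [0, 0, -0.16], "angular": [0, 0, 0], "gripper": 0},
    {"travel": [0, 0, -0.24], "angular": [0, 0, 0], "gripper": 0},
    {"travel": [0, 0, -0.3], "angular": [0, 0, 0], "gripper": 0},
    {"travel": [0, 0, -0.3], "angular": [0, 0, 0], "gripper": 0},
  ],
)

```text
t: 18.8
tool_pos: [0.4188, -0.2719, 0.0457]
tool_rot: [0.942, -2.989, -0.02]
contact_force: [-1.3, 0.8, 0.5]
opening: -0.0001
grip_force: 0.0
```

Call:
step_arm(
  targets=[
    {"travel": [0.03, 0.06, 0], "angular": [0, 0, 0], "gripper": 0},
    {"travel": [0.045, 0.09, 0], "angular": [0, 0, 0], "gripper": 0},
    {"travel": [0.045, 0.105, 0], "angular": [0, 0, 0], "gripper": 0},
    {"travel": [0.044, 0.12, 0], "angular": [0, 0, 0], "gripper": 0},
    {"travel": [0.042, 0.135, 0], "angular": [0, 0, 0], "gripper": 0},
    {"travel": [0.042, 0.135, 0], "angular": [0, 0, 0], "gripper": 0},
  ],
)

```text
t: 19.4
tool_pos: [0.4491, -0.1947, 0.0537]
tool_rot: [-0.944, 2.995, -0.003]
contact_force: [0.3, -0.0, 0.7]
opening: -0.0003
grip_force: 0.5
```

Call:
step_arm(
  targets=[
    {"travel": [0, 0.007, 0], "angular": [0, 0, 0], "gripper": 0},
    {"travel": [0, 0.014, 0], "angular": [0, 0, 0], "gripper": 0},
    {"travel": [0, 0.014, 0], "angular": [0, 0, 0], "gripper": 0},
  ],
)

```text
t: 19.7
tool_pos: [0.4489, -0.1865, 0.0529]
tool_rot: [-0.944, 2.996, -0.002]
contact_force: [2.4, -1.9, 2.3]
opening: 0.0002
grip_force: 1.4
```

Call:
step_arm(
  targets=[
    {"travel": [0, 0.004, 0], "angular": [0, 0, 0], "gripper": 0},
    {"travel": [0, 0.008, 0], "angular": [0, 0, 0], "gripper": 0},
    {"travel": [0, 0.008, 0], "angular": [0, 0, 0], "gripper": 0},
  ],
)

```text
t: 20.0
tool_pos: [0.449, -0.1854, 0.0533]
tool_rot: [0.945, -2.994, 0.015]
contact_force: [0.0, -16.1, -0.8]
opening: -0.0003
grip_force: 6.9
```

Call:
step_arm(
  targets=[
    {"travel": [0, 0.004, 0], "angular": [0, 0, 0], "gripper": 0},
    {"travel": [0, 0.007, 0], "angular": [0, 0, 0], "gripper": 0},
    {"travel": [0, 0.007, 0], "angular": [0, 0, 0], "gripper": 0},
  ],
)

```text
t: 20.3
tool_pos: [0.449, -0.1846, 0.0536]
tool_rot: [0.946, -2.992, 0.027]
contact_force: [-1.5, -28.5, -5.6]
opening: -0.0001
grip_force: 11.9
```

The lever is on its firm stop where expected. Backing off and checking.

Call:
step_arm(
  targets=[
    {"travel": [0, -0.04, 0], "angular": [0, 0, 0], "gripper": 0},
    {"travel": [-0.04, -0.1, 0], "angular": [0, 0, 0], "gripper": 0},
    {"travel": [-0.08, -0.16, 0], "angular": [0, 0, 0], "gripper": 0},
    {"travel": [-0.08, -0.16, 0.08], "angular": [0, 0, 0], "gripper": 0},
    {"travel": [-0.08, -0.16, 0.16], "angular": [0, 0, 0], "gripper": 0},
    {"travel": [-0.08, -0.16, 0.24], "angular": [0, 0, 0], "gripper": 0},
    {"travel": [-0.08, -0.16, 0.3], "angular": [0, 0, 0], "gripper": 0},
    {"travel": [-0.08, -0.16, 0.3], "angular": [0, 0, 0], "gripper": 0},
    {"travel": [-0.08, -0.16, 0.3], "angular": [0, 0, 0], "gripper": 0},
  ],
)

```text
t: 21.2
tool_pos: [0.4004, -0.2728, 0.2324]
tool_rot: [-0.944, 2.996, 0.001]
contact_force: [0.4, 0.3, -0.8]
opening: -0.0
grip_force: 0.0
```

```bash
python3 - <<'E'
from station import ctrl
import cv2,numpy as np
from h import *
s=ctrl.get_image("scene");t=ctrl.get_image("top")
cv2.imwrite("pics/c9.png",np.hstack([crop(s["img"],220,120,100,150,4),crop(t["img"],290,130,100,150,4)]))
print(ctrl.get_obs()["contact_force"])
E
```

```text
[-0.77507313  1.05163335 -1.10196385]
```

View pics/c9.png

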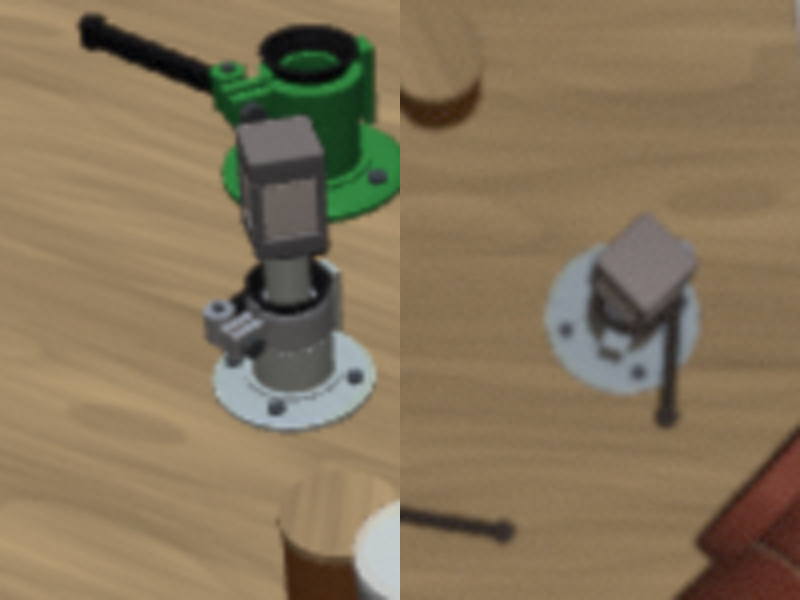

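The lantern stands upright in the socket and the lever points toward the robot, its tip at (356,234) in the top view. I'll check the lever angle and hand in.

```bash
python3 - <<'E'
from station import ctrl
import pickle,numpy as np
from h import *
t=pickle.load(open("d0.pkl","rb"))["top"];p=onz(t,(356.3,233.8),.066);e=p[:2]-[.5507,-.1724]
a=np.degrees(np.arctan2(e[1],e[0]))%360;v=np.radians(275.9-a);print(p,a,v)
if v>1.66: print(ctrl.finish_job())
E
```

```text
[ 0.43927929 -0.16465404  0.066     ] 176.02319842650726 1.7431790338185011
the job is handed in; nothing more can be done
None
```

I handed the job in with the lantern fully down in the socket seat and upright, and the lever shut at about 1.74 rad by the camera. The robot was clear of everything, the hook post, tumbler and candle jar were left alone, and no verdict was shown.

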